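# Drive a tight bushing out of a bearing block with a drift

## Robot

A 6-joint arm with a two-finger parallel gripper is mounted at the origin on a cart in front of the work surface, level with it; the furniture and walls round the work are solid. World frame = base frame: x ahead of the robot, y to its left, z up, the work surface at z = 0. Lengths are in m, angles in rad, forces in N, time in s.
With the tool pointing down it reaches from about 0.3 to 0.775 m from the base axis. Payload 14.6 kg.
Tool frame: the origin (TCP) lies midway between the tips of the shut fingers; the grasp point (between the pads) lies 19 mm behind it; z points along the fingers, y is the line along which they close (so a half turn about z gives the same grasp; the last joint's range is limited). The gripper opens to 94 mm and grips with 3 to 60 N. Pads are 16 mm wide; open, the fingers measure 119 mm over their backs; the gripper's body (75 mm by 177 mm) begins 78 mm behind the grasp point.
Start: joints at [-1.318, 0.3, 1.521, -0, 1.321, -0.067], TCP at [0.173, -0.522, 0.205] pointing down, gripper open.
Joint ranges: [-3.03, 3.03], [-0.79, 2.21], [0.23, 2.52], [-1.04, 4.18], [0, 3.07], [-2.55, 2.55]. Speed limits (rad/s): [2.22, 2.22, 2.57, 3.14, 3.14, 3.14].

## Interface

Orientations are given as a unit quaternion [w, x, y, z].
In Python, from plant import arm gives the robot as it stands.
- The arm moves only by the shell command python3 steer.py FILE [FORCE], which reads ROWS from the file FILE. ROWS is one flat JSON list of numbers that holds 1 to 12 rows one after another, with no inner brackets; each row has 7 numbers: a rotation vector rx, ry, rz in units of 0.1 rad, then dx, dy, dz in cm, then the finger opening in m; each row is the pose to reach, as a shift and turn from the pose commanded when the command began, along the tool's axes at that moment; what a row does not reach only later rows make up. A row lasts 1/10 s, in which the tool goes at most 0.05 m and 0.15 rad, less where a joint would pass 70% of its speed; a pose out of reach is approached as far as the arm can. The fingers move at their own pace and stop on an object; FORCE is the grip in N (left out, the last holds). Time passes only in rows, so rows that do not move let the fingers close. It prints the time, the measured TCP pose, the force, the opening and the grip force at its end. Input that does not fit is refused with a message, and nothing moves.
- arm.get_state(): the state, without advancing time (a new reading comes with each control period).
- arm.get_image(name): name is "scene" or "top" or "wrist"; returns a dict with "pixels" (480x640x3 uint8, red, green, blue), "fx", "fy", "cx", "cy" (pixels), "k1" (the pictures are not rectified: a ray, as slopes to the right and down, at radius r is drawn at 1 + k1 r^2 times it, then the intrinsics apply), "rvec" (rotation vector, rad) and "tvec" (3), from world to camera coordinates, as OpenCV has them. Camera axes: x right, y down, z forward; pixel columns grow to the right and rows downward; lengths in m; the calibration is good to about 2 mm. A picture is of the moment at which its call begins. There is no depth.
- arm.close_job(): hands the job in; it is judged then, once.
The state is a dict: "time": time; "qpos": joint angles; "dq": joint speeds; "tau": joint torques, N m; "position": TCP position; "eef_rot": TCP orientation; "contact_force": force on the tool from outside, world axes, zero at the start; "ft_torque": the same for the moment, N m; "width": finger opening in m; "grip_force": force on a finger pad.
Only numpy, scipy, OpenCV 4.12 (cv2) and the standard library are available. Lean on these libraries where they do the work, as an engineer would, in place of code of your own. Each camera call takes 0.05 s, during which the arm holds its last target. There are 200 camera calls.

## Task

A brass bushing is stuck in the bore of the bearing block on the knock-out stand. Take the steel drift from its wooden stand, push the bushing with it from above, down out of the block, until it sits fully down in the clear receiver tube underneath, then put the drift back upright, fully down in its wooden stand. Feel your way and push slowly: never press harder than 35 N with the drift on the block or the bushing, and leave the other small things on the bench where they are.

Things in the scene. Friction and masses are not known exactly. Their poses are not given: they have to be found in the camera images.
- knockout_stand: Fixed dark steel base, 110 x 110 mm, with a round seat. On the seat's axis (= z axis of the base) a bearing block is clamped, turned to any angle (not measured); its bore lies 4 mm off that axis: look or feel for it. Block: aluminium, 78 x 78 mm, flat top 74 mm above the bench, a 3 mm high screw head near each corner, 34 mm thick, on four pillars. Origin: middle of the base's underside; z up.
- bushing (a joint): How far the bushing is driven, m: 0 = at the step of the bore, 0.030 = fully down in the tube (hard stop). Bore, vertical: top 12 mm of 18 mm diameter (1 mm chamfer), 25 mm below. Bushing: 24 mm diameter, 16 mm long, upper end 12 mm (+ joint) below the block's top, starts at 0 to 0.005. It resists with about 8 N plus 4 N per 10 mm/s and stays where it is left.
- drift: Steel push rod, upright in the wooden stand, 157 mm, about 250 g: shank 16 mm diameter (1 mm chamfer at the tip) up to 90 mm above the tip, collar 26 mm diameter from 90 to 96 mm, grooved handle 22 mm diameter from 96 to 150 mm, cap 24 mm above. Pressed on the block close to the bore it gives some 0.1 mm more than farther off. Origin: centre of its tip; z from the tip to the cap.
- drift_stand: Fixed wooden stand, 70 x 70 mm, 46 mm high, with a vertical blind hole of 20 mm diameter and 36 mm depth in its middle (3 mm chamfer), floor 10 mm above the bench. Origin: middle of the underside; z up; the hole is on the z axis. Drift home: tip 10 mm above the bench. A black boom overhangs the bench at x > 0.45, y < 0, from 0.28 m up: pass it close to the base.
- tweezers: Bystander: steel tweezers lying on the bench, 118 x 12 x 6 mm. Origin: middle of the underside.
- lighter: Bystander: yellow lighter lying on the bench, 72 x 23 x 12 mm. Origin: middle of the underside.
- tape_roll: Bystander: tan tape roll lying flat, 44 mm diameter, 19 mm high. Origin: middle of the underside.
- black_box: Bystander: little black box, 39 x 43 x 31 mm. Origin: middle of the underside.

How it is judged:
On the way, in this order (a step that is already met when the one before it is completed fails the run):
1. the drift is lifted clear of its stand (tip above the stand's top) (z of drift in the frame of drift_stand above 0.05 m), for 0.1 s.
2. the bushing is driven fully down into the tube (within 2.5 mm of its stop) with the drift in the bore (tip over 30 mm below the block's top) (value of joint bushing above 0.0275 m and z of drift in the frame of knockout_stand below 0.044 m and horizontal distance between drift and knockout_stand below 0.012 m), for 0.1 s.
At the end, for the whole second after the job is handed in: The bushing is fully down in the tube (within 2.5 mm of its stop); the drift stands at rest in the wooden stand's hole, upright within 0.1 rad, fully down (tip within 4 mm of the hole's floor, within 6 mm of its axis) (value of joint bushing above 0.0275 m and z of drift in the frame of drift_stand below 0.014 m and horizontal distance between drift and drift_stand below 0.006 m and angle between drift's own z axis and vertical below 0.1 rad and linear speed of drift below 0.02 m/s); the robot touches nothing.
It fails at once if the drift presses on the block, the bushing or their stand with more than 35 N (contact force between drift and knockout_stand above 35 N).
It fails at once if a bystander (tweezers, lighter, tape roll, black box) is moved more than 20 mm (distance of any of tweezers, lighter, tape_roll, black_box from where it was at the start of the episode above 0.02 m).
It also fails if it takes over 69 s, if anything falls off the work surface, if the arm or the gripper's body presses on something with over 40 N, if the wrist force passes 120 N, or if a joint passes its speed limit or range.

## Working session

There is one attempt and no reset: what is moved stays moved. The work goes in short steps, Python scripts to look and compute and a shell command to move; the robot and the scene stay as the last step left them, time stands still between calls to the robot, and variables do not carry over. Pictures are saved under pics/ and viewed, at most 10 in all, crops included, and the job is handed in when it is done.

```bash
ls; mkdir -p pics; python3 - <<'E'
from plant import arm
import cv2
for n in ("scene","top"):
    im=arm.get_image(n); cv2.imwrite(f"pics/{n}0.png",im["pixels"][:,:,::-1])
    print(n,{k:im[k] for k in im if k!="pixels"})
print(arm.get_state())
E
```

```text
pics
plant.py
steer.py
scene {'fx': 571.2557947568888, 'fy': 571.2557947568888, 'cx': 320.5243045614567, 'cy': 241.00027674023647, 'k1': -0.16520839681993718, 'rvec': array([ 1.16546903, -1.94500916,  1.21938801]), 'tvec': array([0.38608092, 0.25882459, 0.43851244])}
top {'fx': 453.322995666523, 'fy': 453.322995666523, 'cx': 325.62062924102986, 'cy': 238.98044359595823, 'k1': -0.057965581705724224, 'rvec': array([ 2.06445843, -2.12082016,  0.264964  ]), 'tvec': array([0.11644127, 0.59437297, 0.76807263])}
{'time': 0.1, 'qpos': array([-1.31761414e+00,  3.00404441e-01,  1.52153229e+00, -2.35536960e-05,
        1.32071114e+00, -6.65798806e-02]), 'dq': array([ 7.06837625e-05, -5.96852465e-04, -3.29866463e-03, -1.82815077e-03,
       -5.50299683e-04,  1.68933182e-03]), 'tau': array([ 1.45863974e-03, -5.32645297e+01, -3.53284049e+01,  7.09672272e-02,
        2.34700588e-02, -7.07731533e-05]), 'position': array([ 0.17282773, -0.52188231,  0.20494354]), 'eef_rot': array([-5.24248128e-04,  9.87245627e-01,  1.59203622e-01, -6.05141684e-05]), 'contact_force': array([0.43539274, 0.97074745, 0.14468851]), 'ft_torque': array([-0.00844035, -0.03725141,  0.02536271]), 'grip_force': 0.0, 'width': 0.09405188537859681}
```
View pics/scene0.png

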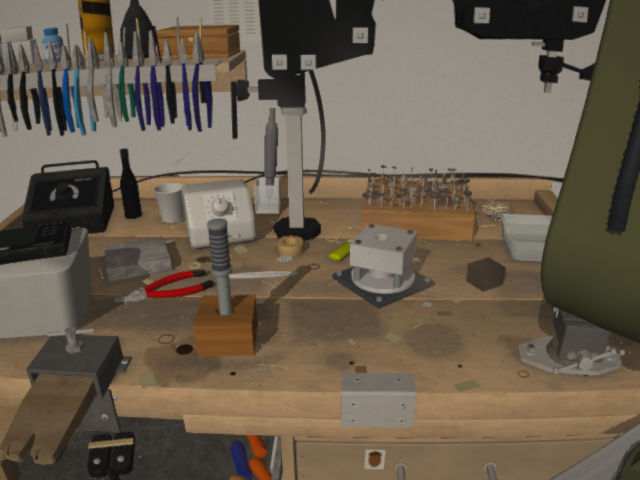

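View pics/top0.png

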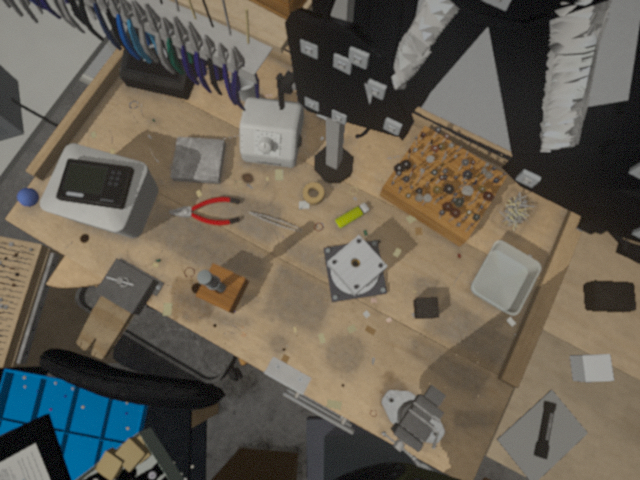

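The scene view shows the drift in its wooden stand (cap at about 219,225, stand at about 226,325) and the block at about (385,250). The top view shows the drift cap at about (204,277) and the bore at about (355,262). I'll enlarge both.

```bash
cat > h.py <<'E'
import numpy as np, cv2
from scipy.spatial.transform import Rotation as R
from plant import arm
def ray(im,uv):
    K=np.array([[im["fx"],0,im["cx"]],[0,im["fy"],im["cy"]],[0,0,1]])
    p=cv2.undistortPoints(np.array([[uv]],float),K,np.array([im["k1"],0,0,0]))[0,0]
    M=cv2.Rodrigues(im["rvec"])[0]
    return -M.T@im["tvec"], M.T@np.r_[p,1]
def atz(im,uv,z):
    o,d=ray(im,uv); return o+d*(z-o[2])/d[2]
def tri(*ims_uvs):
    A=np.zeros((3,3));b=np.zeros(3);L=[]
    for im,uv in ims_uvs:
        o,d=ray(im,uv);d=d/np.linalg.norm(d);P=np.eye(3)-np.outer(d,d);A+=P;b+=P@o;L.append((o,P))
    x=np.linalg.solve(A,b); return x,[round(1e3*np.linalg.norm(P@(x-o)),1) for o,P in L]
def proj(im,X):
    K=np.array([[im["fx"],0,im["cx"]],[0,im["fy"],im["cy"]],[0,0,1]])
    return cv2.projectPoints(np.atleast_2d(np.array(X,float)),im["rvec"],im["tvec"],K,np.array([im["k1"],0,0,0]))[0][:,0]
def totool(v,st=None):
    st=st or arm.get_state(); q=st["eef_rot"]
    return R.from_quat(np.r_[q[1:],q[0]]).inv().apply(v)
def crop(px,u0,v0,w,s):
    c=px[v0:v0+w*3//4,u0:u0+w,::-1]
    c=cv2.resize(c,(400,300),interpolation=cv2.INTER_CUBIC)
    k=400/w
    for i in range(0,w,10):
        cv2.line(c,(int(i*k),0),(int(i*k),10 if (u0+i)%50 else 20),(0,0,255),1)
        cv2.line(c,(0,int(i*k)),(10 if (v0+i)%50 else 20,int(i*k)),(0,0,255),1)
    cv2.putText(c,s,(25,290),0,.5,(0,0,255),1); return c
E
python3 - <<'E'
import cv2,numpy as np,pickle
from h import *
s=arm.get_image("scene");t=arm.get_image("top");w=arm.get_image("wrist")
pickle.dump((s,t,w),open("im0.pkl","wb"))
c=np.vstack([np.hstack([crop(s["pixels"],130,210,200,"s130,210"),crop(s["pixels"],330,210,120,"s330,210")]),
np.hstack([crop(t["pixels"],170,250,100,"t170,250"),crop(t["pixels"],310,230,90,"t310,230")])])
cv2.imwrite("pics/c1.png",c)
E
```

View pics/c1.png

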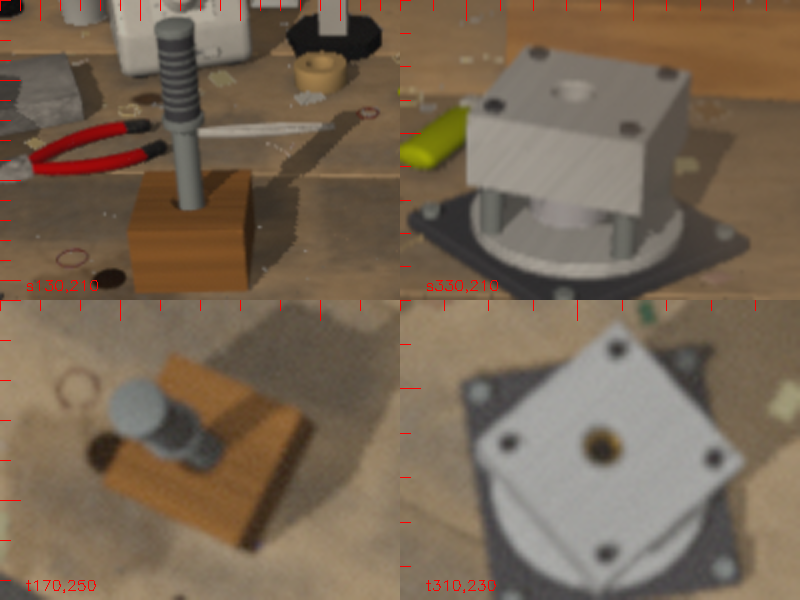

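Crop readings:
- **Scene:** cap top about (217.5,222), shank entering the stand about (225,313), bore about (382,237), screws about (372,226), (410.5,231.5), (399,248), (358,241.5).
- **Top:** cap about (204.5,277), stand top corners (213.7,263.7), (248,281), (231.2,311), (196.2,295.5), bore about (355.6,262.9).

```bash
python3 - <<'E'
import pickle
from h import *
np.set_printoptions(precision=4,suppress=True)
s,t,w=pickle.load(open("im0.pkl","rb"))
S=lambda x,y:(130+x/2,210+y/2); B=lambda x,y:(330+x*.3,210+y*.3)
T=lambda x,y:(170+x/4,250+y/4); U=lambda x,y:(310+x*.225,230+y*.225)
print("cap",tri((s,S(175,25)),(t,T(138,109))))
print("bore",tri((s,B(174,90)),(t,U(203,146))))
sc=[((140,53),(108,142)),((268,72),(217,49)),((230,128),(314,157)),((94,105),(206,253))]
ss=[]
for k in range(4):
    r=[tri((s,B(*sc[i][0])),(t,U(*sc[(i+k)%4][1]))) for i in range(4)]
    if max(max(x[1]) for x in r)<4:
        for x in r: print("screw",x)
        print(" mean",np.mean([x[0] for x in r],0))
c=[atz(t,T(*p),.046) for p in [(175,55),(313,125),(245,245),(105,182)]]
print("stand top",np.array(c),np.mean(c,0))
c2=[atz(s,S(*p),.046) for p in [(138,170),(248,171),(254,222),(131,220)]]
print("stand top S",np.array(c2),np.mean(c2,0))
print("stand center tri", tri((s,np.mean([S(138,170),S(248,171),S(254,222),S(131,220)],0)),(t,np.mean([T(*p) for p in [(175,55),(313,125),(245,245),(105,182)]],0))))
bs=[atz(t,U(*p),.0) for p in [(62,82),(305,50),(340,280),(110,305)]]
print("base",np.array(bs),np.mean(bs,0))
print("proj drift at stand",proj(t,[np.r_[np.mean(c,0)[:2],.167]]),proj(s,[np.r_[np.mean(c,0)[:2],.167]]))
import cv2
cv2.imwrite("pics/w0.png",w["pixels"][:,:,::-1]); M=cv2.Rodrigues(w["rvec"])[0]; print("wristcam",-M.T@w["tvec"],M[2])
E
```

```text
cap (array([0.5153, 0.2985, 0.1649]), [np.float64(0.7), np.float64(0.7)])
bore (array([0.5499, 0.0459, 0.0748]), [np.float64(0.9), np.float64(0.9)])
screw (array([0.5906, 0.038 , 0.0749]), [np.float64(1.3), np.float64(1.3)])
screw (array([0.5437, 0.0004, 0.0758]), [np.float64(1.2), np.float64(1.2)])
screw (array([0.5056, 0.0468, 0.0756]), [np.float64(0.7), np.float64(0.7)])
screw (array([0.5525, 0.085 , 0.0755]), [np.float64(0.9), np.float64(0.9)])
 mean [0.5481 0.0425 0.0754]
stand top [[0.5614 0.3138 0.046 ]
 [0.5262 0.2476 0.046 ]
 [0.471  0.2785 0.046 ]
 [0.5017 0.3449 0.046 ]] [0.5151 0.2962 0.046 ]
stand top S [[0.5662 0.3174 0.046 ]
 [0.5308 0.2539 0.046 ]
 [0.4733 0.2731 0.046 ]
 [0.5105 0.3388 0.046 ]] [0.5202 0.2958 0.046 ]
stand center tri (array([0.5148, 0.2964, 0.0483]), [np.float64(0.8), np.float64(0.8)])
base [[ 0.5962  0.1036  0.    ]
 [ 0.6082 -0.0073  0.    ]
 [ 0.5029 -0.0171  0.    ]
 [ 0.4947  0.0851  0.    ]] [0.5505 0.0411 0.    ]
proj drift at stand [[205.9649 277.3293]] [[218.6117 220.3656]]
wristcam [ 0.2429 -0.4987  0.3846] [-0.2428 -0.079  -0.9669]
```

Everything matches the given sizes: cap z 0.165 against 0.167, bore z 0.075 against 0.074, and stand centre about (0.515,0.297). The bore is at about (0.550,0.046). Next I go close to the base, turn the tool's y axis onto world x, and look with the wrist camera.

The rows are not in the units I measure in: shifts go in cm and turns go in units of 0.1 rad. I convert before sending: -0.478 m is -47.8, 0.376 m is 37.6, -0.1 rad is -1.

```bash
echo '[0, 0, -1, 2, -2, -3, 0.094, 0, 0, -2, 4, -5, -4, 0.094, 0, 0, -12.51, 37.6, -47.8, -4, 0.094, 0, 0, -12.51, 37.6, -47.8, -4, 0.094, 0, 0, -12.51, 37.6, -47.8, -4, 0.094, 0, 0, -12.51, 37.6, -47.8, -4, 0.094, 0, 0, -12.51, 37.6, -47.8, -4, 0.094, 0, 0, -12.51, 37.6, -47.8, -4, 0.094, 0, 0, -12.51, 37.6, -47.8, -4, 0.094, 0, 0, -12.51, 37.6, -47.8, -4, 0.094, 0, 0, -12.51, 37.6, -47.8, -4, 0.094, 0, 0, -12.51, 37.6, -47.8, -4, 0.094]' > next.json && python3 steer.py next.json 60
```

```text
time: 1.45
position: [0.3648, 0.0105, 0.2458]
eef_rot: [0.0, 0.707, 0.707, 0.0]
contact_force: [1.8, -0.4, -0.2]
width: 0.0941
grip_force: 0.0
```

```bash
echo '[0, 0, 0, 3, 4, 0, 0.094, 0, 0, 0, 6, 8, 0, 0.094, 0, 0, 0, 9, 11.5, 0, 0.094, 0, 0, 0, 9, 11.5, 0, 0.094, 0, 0, 0, 9, 11.5, 0, 0.094]' > next.json && python3 steer.py next.json
python3 - <<'E'
import pickle
from h import *
w=arm.get_image("wrist");pickle.dump((w,arm.get_state()),open("w1.pkl","wb"))
cv2.imwrite("pics/w1.png",w["pixels"][:,:,::-1])
print(proj(w,[[.55,.046,.074],[.515,.297,.167]]),w["fx"],w["cx"],w["cy"],w["k1"])
E
echo '[0, 0, 0, 5, 1, 0, 0.094, 0, 0, 0, 10, 2, 0, 0.094, 0, 0, 0, 15, 3.5, 0, 0.094, 0, 0, 0, 15, 3.5, 0, 0.094, 0, 0, 0, 15, 3.5, 0, 0.094]' > next.json && python3 steer.py next.json
python3 - <<'E'
import pickle
from h import *
w=arm.get_image("wrist");pickle.dump((w,arm.get_state()),open("w2.pkl","wb"))
w1=pickle.load(open("w1.pkl","rb"))[0]
print(proj(w,[[.55,.046,.074],[.515,.297,.167]]))
cv2.imwrite("pics/w12.png",np.vstack([np.hstack([w1["pixels"],w["pixels"]])[:,:,::-1]])[::1,::1] if 0 else cv2.resize(np.hstack([w1["pixels"],w["pixels"]])[:,:,::-1],(800,300)))
E
```

```text
time: 1.95
position: [0.4795, 0.0987, 0.2446]
eef_rot: [-0.001, 0.707, 0.708, -0.001]
contact_force: [-0.6, -0.8, 1.0]
width: 0.0942
grip_force: 0.0
[[396.39306004 282.70079116]
 [382.91619084 -67.4447831 ]] 393.5662876632888 321.27305361872425 247.29493270482544 -0.08516850757547835
time: 2.5
position: [0.5142, 0.2481, 0.2456]
eef_rot: [0.0, 0.707, 0.707, -0.0]
contact_force: [0.2, 0.1, 0.6]
width: 0.0938
grip_force: 0.0
[[355.14161493 414.98849814]
 [323.09910322 184.00657549]]
```

View pics/w12.png

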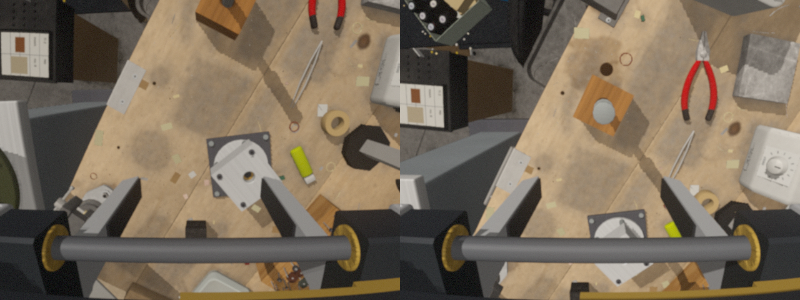

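The left wrist view shows the bore at about (399,283). The right shows the cap at about (325,178) with the stand around it. I'll enlarge both.

```bash
python3 - <<'E'
import pickle
from h import *
w1=pickle.load(open("w1.pkl","rb"))[0];w2=pickle.load(open("w2.pkl","rb"))[0]
cv2.imwrite("pics/c2.png",np.hstack([crop(w1["pixels"],350,245,100,"w1 350,245"),crop(w2["pixels"],265,130,120,"w2 265,130")]))
E
```

```text
(no output)
```

View pics/c2.png

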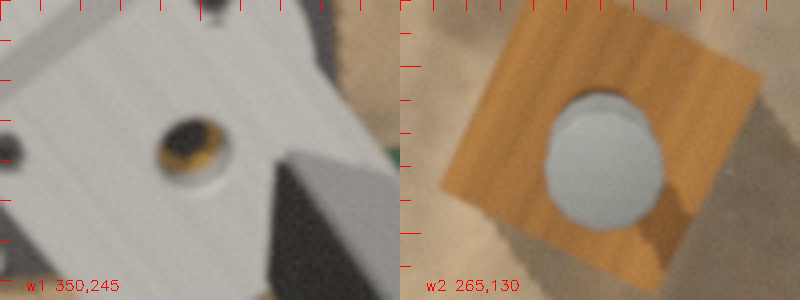

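Bore rim centre is at about (398.5,283.8) in w1, and the cap disc centre at about (326.5,181.5) in w2.

```bash
python3 - <<'E'
import pickle
from h import *
np.set_printoptions(precision=4,suppress=True)
s,t,_=pickle.load(open("im0.pkl","rb"));w1=pickle.load(open("w1.pkl","rb"))[0];w2,st=pickle.load(open("w2.pkl","rb"))
b,c=(398.5,283.8),(326.5,181.5)
print("bore w",atz(w1,b,.074),"t",atz(t,(355.7,262.9),.074),"s",atz(s,(382.2,237),.074),tri((w1,b),(t,(355.7,262.9)),(s,(382.2,237))))
print("cap w",atz(w2,c,.167),"t",atz(t,(204.5,277.2),.167),"s",atz(s,(217.5,222.5),.167),tri((w2,c),(t,(204.5,277.2)),(s,(217.5,222.5))))
print(arm.get_state()["position"])
E
```

```text
bore w [0.5521 0.0449 0.074 ] t [0.5505 0.0465 0.074 ] s [0.5506 0.0442 0.074 ] (array([0.5509, 0.0454, 0.0744]), [np.float64(1.1), np.float64(1.2), np.float64(1.1)])
cap w [0.5172 0.2986 0.167 ] t [0.5153 0.2986 0.167 ] s [0.5098 0.2993 0.167 ] (array([0.5163, 0.2984, 0.1644]), [np.float64(0.9), np.float64(1.1), np.float64(1.0)])
[0.5143 0.2473 0.2458]
```

Scaled: 0.135 m is 13.5, 0.051 m is 5.1.

```bash
echo '[0, 0, 0, 3, 0.1, 0, 0.094, 0, 0, 0, 5.1, 0.2, 1, 0.07, 0, 0, 0, 5.1, 0.2, 3, 0.06, 0, 0, 0, 5.1, 0.2, 6, 0.06, 0, 0, 0, 5.1, 0.2, 9, 0.06, 0, 0, 0, 5.1, 0.2, 11.5, 0.06, 0, 0, 0, 5.1, 0.2, 13, 0.06, 0, 0, 0, 5.1, 0.2, 13.5, 0.06, 0, 0, 0, 5.1, 0.2, 13.5, 0.05]' > next.json && python3 steer.py next.json 30 && echo '[0, 0, 0, 0, 0, 0, 0.0, 0, 0, 0, 0, 0, 0, 0.0, 0, 0, 0, 0, 0, 0, 0.0, 0, 0, 0, 0, 0, 0, 0, 0, 0, 0, 0, 0, 0, 0, 0, 0, 0, 0, 0, 0, 0]' > next.json && python3 steer.py next.json 55
```

```text
time: 3.45
position: [0.5169, 0.2987, 0.111]
eef_rot: [0.0, 0.707, 0.707, 0.0]
contact_force: [0.0, -0.0, -0.1]
width: 0.0552
grip_force: 0.0
time: 4.05
position: [0.5169, 0.2994, 0.1108]
eef_rot: [0.0, 0.707, 0.707, 0.0]
contact_force: [0.3, 0.5, 2.4]
width: 0.0216
grip_force: 55.0
```

Scaled: -0.1 m is -10, -0.05 m is -5.

```bash
echo '[0, 0, 0, 0, 0, -1, 0, 0, 0, 0, 0, 0, -3, 0, 0, 0, 0, 0, 0, -5, 0, 0, 0, 0, 0, 0, -7, 0, 0, 0, 0, 0, 0, -9, 0, 0, 0, 0, 0, 0, -10, 0, 0, 0, 0, 0, 0, -10, 0]' > next.json && python3 steer.py next.json && echo '[0, 0, 0, -4, 0.5, 0, 0, 0, 0, 0, -9, 1.2, 0, 0, 0, 0, 0, -14, 2, 0, 0, 0, 0, 0, -18, 2.5, 0, 0, 0, 0, 0, -21, 3, 0, 0, 0, 0, 0, -22.5, 3.4, 0, 0, 0, 0, 0, -22.5, 3.4, 0, 0, 0, 0, 0, -22.5, 3.4, 0, 0]' > next.json && python3 steer.py next.json
python3 - <<'E'
import pickle
from h import *
np.set_printoptions(precision=4,suppress=True)
w=arm.get_image("wrist");s=arm.get_image("scene");t=arm.get_image("top");st=arm.get_state();pickle.dump((w,s,t,st),open("w3.pkl","wb"))
p=st["position"];print(p,st["contact_force"],st["ft_torque"],st["width"])
ax=p-[0,0,.1008]
print("tip w,s",proj(w,[ax]),proj(s,[ax]),"bore",proj(w,[[.551,.0455,.074]]),proj(s,[[.551,.0455,.074]]))
cv2.imwrite("pics/c3.png",np.hstack([cv2.resize(w["pixels"][:,:,::-1],(400,300)),crop(s["pixels"],320,120,180,"s320,120")]))
E
```

```text
time: 4.75
position: [0.5169, 0.2995, 0.2117]
eef_rot: [0.0, 0.707, 0.707, 0.001]
contact_force: [0.8, 0.5, -3.5]
width: 0.0214
grip_force: 55.0
time: 5.55
position: [0.5504, 0.075, 0.2098]
eef_rot: [-0.0, 0.707, 0.707, -0.0]
contact_force: [-0.2, 1.0, -2.8]
width: 0.0211
grip_force: 55.0
[0.5504 0.0755 0.2102] [ 0.643  -0.3917 -2.6065] [-0.0481 -0.0836 -0.0473] 0.021680640902509297
tip w,s [[321.9043 247.2495]] [[364.5475 218.7984]] bore [[322.5715 270.9841]] [[381.3384 237.0835]]
```

View pics/c3.png

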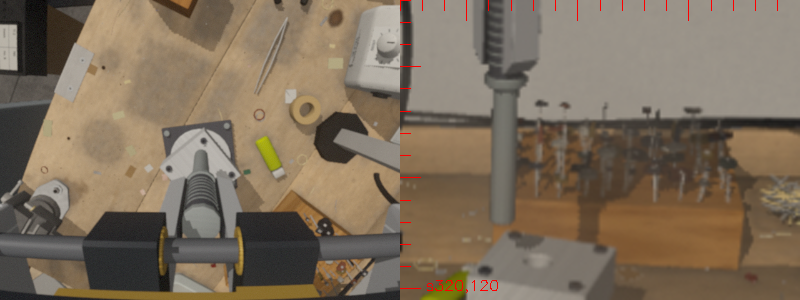

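The drift hangs in the gripper over the block. The shank tip is at about (322,245) in the wrist view and (366,218) in the scene view. I'll enlarge to read the tip exactly.

```bash
python3 - <<'E'
import pickle
from h import *
w,s,t,st=pickle.load(open("w3.pkl","rb"))
cv2.imwrite("pics/c4.png",np.hstack([crop(w["pixels"],270,210,100,"w 270,210"),crop(s["pixels"],335,180,80,"s335,180")]))
E
```

```text
(no output)
```

View pics/c4.png

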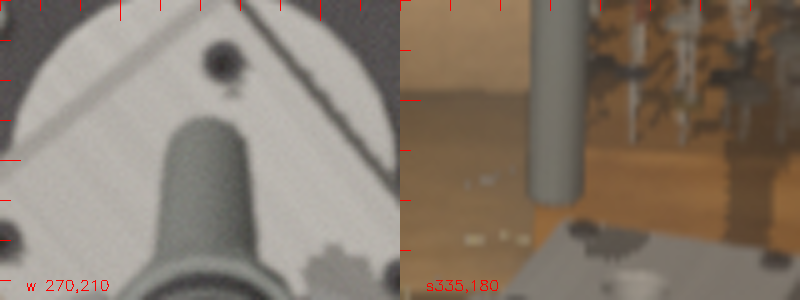

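Tip outline:
- **Wrist:** shank edges at u 312 and 331 (centre 321.5), far edge at v of about 239.5.
- **Scene:** u 360.6 to 371.4 (centre 366), bottom edge at v of about 220.8.

```bash
python3 - <<'E'
import pickle
from h import *
from scipy.optimize import least_squares
np.set_printoptions(precision=4,suppress=True)
w,s,t,st=pickle.load(open("w3.pkl","rb"));w1=pickle.load(open("w1.pkl","rb"))[0]
p=st["position"];a=np.linspace(0,2*np.pi,60);C=np.c_[np.cos(a),np.sin(a),0*a]
def f(x):
    T=np.r_[x[:2],x[2] if len(x)>2 else p[2]-.1008]
    W=proj(w,np.vstack([T+C*.007,T+[0,0,.001]+C*.008]));S=proj(s,np.vstack([T+C*.007,T+[0,0,.001]+C*.008]))
    return np.array([(W[:,0].min()+W[:,0].max())/2-321.5,W[:,1].min()-239.5,(S[:,0].min()+S[:,0].max())/2-366,S[:,1].max()-220.8])
print("res at nominal",f(p[:2]))
for sub in ([0,1],[2,3],[0,1,2,3]):
    r=least_squares(lambda x:f(x)[sub],p[:2]);print(sub,(r.x-p[:2])*1e3,r.fun)
r=least_squares(f,np.r_[p[:2],p[2]-.1]);print("3d",(r.x-p)*1e3,r.fun)
# bore alone in each camera (at z=.074)
print("bore w1",atz(w1,(398.5,283.8),.074),"s",atz(s,(382.2,237),.074))
E
```

```text
res at nominal [ 0.4115 -2.5221 -1.4332 -0.0179]
[0, 1] [-0.3008 -1.8894] [-0.  0.]
[2, 3] [-1.0287 -1.7258] [0. 0.]
[0, 1, 2, 3] [-0.3548 -1.9205] [-0.0734  0.0415 -0.136  -0.1953]
3d [  -0.3183   -2.0128 -101.1616] [-0.0238  0.0475 -0.0997  0.0209]
bore w1 [0.5521 0.0449 0.074 ] s [0.5506 0.0442 0.074 ]
```

Both cameras agree: the tip sits about (-0.3,-1.9) mm from the TCP and 101 mm below it. The TCP target over the bore is therefore about (0.552,0.0464).

Scaled: 0.03 m is 3, -0.029 m is -2.9.

```bash
echo '[0, 0, 0, -1.5, 0.1, 1, 0, 0, 0, 0, -2.9, 0.16, 2, 0, 0, 0, 0, -2.9, 0.16, 3, 0, 0, 0, 0, -2.9, 0.16, 3, 0, 0, 0, 0, -2.9, 0.16, 3, 0]' > next.json && python3 steer.py next.json
cat > rd.py <<'E'
from plant import arm
import numpy as np
np.set_printoptions(precision=4,suppress=True)
s=arm.get_state();print(s["position"],s["contact_force"],s["ft_torque"],"tip",round(s["position"][2]-.101,4))
E
python3 rd.py
```

```text
time: 6.2
position: [0.5521, 0.0454, 0.1802]
eef_rot: [-0.0, 0.707, 0.707, -0.0]
contact_force: [-0.6, 0.0, -3.1]
width: 0.0217
grip_force: 55.0
[0.5521 0.0454 0.1802] [-0.5924  0.0426 -3.1161] [-0.0738 -0.0756  0.0142] tip 0.0792
```

Scaled: 0.004 m is 0.4, 0.001 m is 0.1.

```bash
echo '[0, 0, 0, 0.1, 0, 0.15, 0, 0, 0, 0, 0.1, 0, 0.3, 0, 0, 0, 0, 0.1, 0, 0.4, 0, 0, 0, 0, 0.1, 0, 0.45, 0, 0, 0, 0, 0.1, 0, 0.5, 0, 0, 0, 0, 0.1, 0, 0.53, 0, 0, 0, 0, 0.1, 0, 0.56, 0, 0, 0, 0, 0.1, 0, 0.56, 0]' > next.json && python3 steer.py next.json; python3 rd.py
```

```text
time: 7.0
position: [0.5522, 0.0463, 0.1748]
eef_rot: [-0.0, 0.707, 0.707, -0.0]
contact_force: [0.1, -0.1, -4.2]
width: 0.0215
grip_force: 55.0
[0.5522 0.0463 0.1748] [ 0.0944 -0.1115 -4.2257] [-0.0397 -0.0497  0.0285] tip 0.0738
```

No contact yet. I'll go on in small steps.

```bash
echo '[0, 0, 0, 0, 0, 0.03, 0, 0, 0, 0, 0, 0, 0.06, 0, 0, 0, 0, 0, 0, 0.09, 0, 0, 0, 0, 0, 0, 0.09, 0]' > next.json && python3 steer.py next.json; python3 rd.py;  echo '[0, 0, 0, 0, 0, 0.03, 0, 0, 0, 0, 0, 0, 0.06, 0, 0, 0, 0, 0, 0, 0.06, 0]' > next.json && python3 steer.py next.json; python3 rd.py
```

```text
time: 7.4
position: [0.5522, 0.0463, 0.1739]
eef_rot: [-0.0, 0.707, 0.707, 0.0]
contact_force: [0.1, 0.4, -1.8]
width: 0.0216
grip_force: 55.0
[0.5522 0.0463 0.1739] [ 0.1262  0.4242 -1.8287] [-0.0335 -0.0734  0.0427] tip 0.0729
time: 7.7
position: [0.5522, 0.0464, 0.1733]
eef_rot: [-0.0, 0.707, 0.707, -0.0]
contact_force: [0.2, 0.6, -2.2]
width: 0.0217
grip_force: 55.0
[0.5522 0.0464 0.1733] [ 0.1906  0.588  -2.1727] [-0.0132 -0.098  -0.0143] tip 0.0723
```

Scaled: 0.0009 m is 0.09, 0.0006 m is 0.06.

```bash
echo '[0, 0, 0, 0, 0, 0.03, 0, 0, 0, 0, 0, 0, 0.06, 0, 0, 0, 0, 0, 0, 0.09, 0, 0, 0, 0, 0, 0, 0.09, 0]' > next.json && python3 steer.py next.json; python3 rd.py;  echo '[0, 0, 0, 0, 0, 0.03, 0, 0, 0, 0, 0, 0, 0.06, 0, 0, 0, 0, 0, 0, 0.09, 0]' > next.json && python3 steer.py next.json; python3 rd.py
```

```text
time: 8.1
position: [0.5522, 0.0464, 0.1724]
eef_rot: [-0.0, 0.707, 0.707, -0.0]
contact_force: [0.3, 0.1, -2.6]
width: 0.0215
grip_force: 55.0
[0.5522 0.0464 0.1724] [ 0.2685  0.0682 -2.5891] [-0.0561 -0.0487  0.0269] tip 0.0714
time: 8.4
position: [0.5522, 0.0464, 0.1715]
eef_rot: [0.0, 0.707, 0.707, 0.0]
contact_force: [1.3, 0.2, -2.9]
width: 0.0218
grip_force: 55.0
[0.5522 0.0464 0.1715] [ 1.3098  0.1647 -2.8884] [ 0.0101 -0.0681 -0.0031] tip 0.0705
```

Scaled: 0.0035 m is 0.35, 0.0028 m is 0.28.

```bash
echo '[0, 0, 0, 0, 0, 0.07, 0, 0, 0, 0, 0, 0, 0.14, 0, 0, 0, 0, 0, 0, 0.21, 0, 0, 0, 0, 0, 0, 0.28, 0, 0, 0, 0, 0, 0, 0.35, 0]' > next.json && python3 steer.py next.json; python3 rd.py;  echo '[0, 0, 0, 0, 0, 0.07, 0, 0, 0, 0, 0, 0, 0.14, 0, 0, 0, 0, 0, 0, 0.21, 0, 0, 0, 0, 0, 0, 0.28, 0, 0, 0, 0, 0, 0, 0.35, 0]' > next.json && python3 steer.py next.json; python3 rd.py
```

```text
time: 8.9
position: [0.5522, 0.0464, 0.168]
eef_rot: [-0.0, 0.707, 0.707, 0.0]
contact_force: [-1.1, -0.2, -2.5]
width: 0.0215
grip_force: 55.0
[0.5522 0.0464 0.168 ] [-1.143  -0.2002 -2.4693] [-0.0539 -0.1229  0.0147] tip 0.067
time: 9.4
position: [0.5522, 0.0463, 0.1645]
eef_rot: [-0.0, 0.707, 0.707, 0.0]
contact_force: [-0.1, 0.6, -2.9]
width: 0.0216
grip_force: 55.0
[0.5522 0.0463 0.1645] [-0.1402  0.5647 -2.8531] [-0.0058 -0.043   0.0165] tip 0.0635
```

Free inside the bore. Now I push slowly at about 6 mm/s.

```bash
echo '[0, 0, 0, 0, 0, 0.05, 0, 0, 0, 0, 0, 0, 0.1, 0, 0, 0, 0, 0, 0, 0.15, 0, 0, 0, 0, 0, 0, 0.2, 0, 0, 0, 0, 0, 0, 0.25, 0, 0, 0, 0, 0, 0, 0.3, 0]' > next.json && python3 steer.py next.json; python3 rd.py;  echo '[0, 0, 0, 0, 0, 0.05, 0, 0, 0, 0, 0, 0, 0.1, 0, 0, 0, 0, 0, 0, 0.15, 0, 0, 0, 0, 0, 0, 0.2, 0, 0, 0, 0, 0, 0, 0.25, 0, 0, 0, 0, 0, 0, 0.3, 0]' > next.json && python3 steer.py next.json; python3 rd.py
```

```text
time: 10.0
position: [0.5523, 0.0464, 0.1618]
eef_rot: [0.0, 0.707, 0.707, 0.0]
contact_force: [-1.2, 0.2, 2.9]
width: 0.0216
grip_force: 55.0
[0.5523 0.0464 0.1618] [-1.221   0.2129  2.9374] [-0.005   0.3419  0.0121] tip 0.0608
time: 10.6
position: [0.5524, 0.0464, 0.1594]
eef_rot: [0.0, 0.707, 0.707, 0.0]
contact_force: [-2.7, -0.8, 7.2]
width: 0.0216
grip_force: 55.0
[0.5524 0.0464 0.1594] [-2.713  -0.779   7.2479] [-0.0267  0.6792 -0.0463] tip 0.0584
```

```bash
R='x'; echo '[0, 0, 0, 0, 0, 0.05, 0, 0, 0, 0, 0, 0, 0.1, 0, 0, 0, 0, 0, 0, 0.15, 0, 0, 0, 0, 0, 0, 0.2, 0, 0, 0, 0, 0, 0, 0.25, 0, 0, 0, 0, 0, 0, 0.3, 0, 0, 0, 0, 0, 0, 0.35, 0, 0, 0, 0, 0, 0, 0.4, 0]' > next.json && python3 steer.py next.json; python3 rd.py;  echo '[0, 0, 0, 0, 0, 0.05, 0, 0, 0, 0, 0, 0, 0.1, 0, 0, 0, 0, 0, 0, 0.15, 0, 0, 0, 0, 0, 0, 0.2, 0, 0, 0, 0, 0, 0, 0.25, 0, 0, 0, 0, 0, 0, 0.3, 0, 0, 0, 0, 0, 0, 0.35, 0, 0, 0, 0, 0, 0, 0.4, 0]' > next.json && python3 steer.py next.json; python3 rd.py
```

```text
time: 11.4
position: [0.5524, 0.0464, 0.1554]
eef_rot: [0.0, 0.707, 0.707, 0.0]
contact_force: [-2.9, -0.9, 6.5]
width: 0.0217
grip_force: 55.0
[0.5524 0.0464 0.1554] [-2.8922 -0.9295  6.5488] [0.01   0.7427 0.0082] tip 0.0544
time: 12.2
position: [0.5524, 0.0464, 0.1514]
eef_rot: [0.0, 0.707, 0.707, 0.0]
contact_force: [-2.8, -0.6, 6.3]
width: 0.0218
grip_force: 55.0
[0.5524 0.0464 0.1514] [-2.831  -0.6354  6.3073] [-0.0385  0.7674  0.0326] tip 0.0504
```

Scaled: 0.006 m is 0.6, 0.0055 m is 0.55.

```bash
echo '[0, 0, 0, 0, 0, 0.05, 0, 0, 0, 0, 0, 0, 0.1, 0, 0, 0, 0, 0, 0, 0.15, 0, 0, 0, 0, 0, 0, 0.2, 0, 0, 0, 0, 0, 0, 0.25, 0, 0, 0, 0, 0, 0, 0.3, 0, 0, 0, 0, 0, 0, 0.35, 0, 0, 0, 0, 0, 0, 0.4, 0, 0, 0, 0, 0, 0, 0.45, 0, 0, 0, 0, 0, 0, 0.5, 0, 0, 0, 0, 0, 0, 0.55, 0, 0, 0, 0, 0, 0, 0.6, 0]' > next.json && python3 steer.py next.json; python3 rd.py;  echo '[0, 0, 0, 0, 0, 0.05, 0, 0, 0, 0, 0, 0, 0.1, 0, 0, 0, 0, 0, 0, 0.15, 0, 0, 0, 0, 0, 0, 0.2, 0, 0, 0, 0, 0, 0, 0.25, 0, 0, 0, 0, 0, 0, 0.3, 0, 0, 0, 0, 0, 0, 0.35, 0, 0, 0, 0, 0, 0, 0.4, 0, 0, 0, 0, 0, 0, 0.45, 0, 0, 0, 0, 0, 0, 0.5, 0, 0, 0, 0, 0, 0, 0.55, 0, 0, 0, 0, 0, 0, 0.6, 0]' > next.json && python3 steer.py next.json; python3 rd.py
```

```text
time: 13.4
position: [0.5524, 0.0463, 0.1454]
eef_rot: [0.0, 0.707, 0.707, 0.0]
contact_force: [-3.2, -0.4, 6.8]
width: 0.0216
grip_force: 55.0
[0.5524 0.0463 0.1454] [-3.2413 -0.4081  6.7989] [-0.0378  0.6832  0.0154] tip 0.0444
time: 14.6
position: [0.5524, 0.0464, 0.1394]
eef_rot: [0.0, 0.707, 0.707, 0.0]
contact_force: [-2.2, -0.5, 6.8]
width: 0.0216
grip_force: 55.0
[0.5524 0.0464 0.1394] [-2.154  -0.4672  6.8042] [-0.1199  0.6913  0.0397] tip 0.0384
```

Scaled: 0.004 m is 0.4, 0.0035 m is 0.35.

```bash
echo '[0, 0, 0, 0, 0, 0.05, 0, 0, 0, 0, 0, 0, 0.1, 0, 0, 0, 0, 0, 0, 0.15, 0, 0, 0, 0, 0, 0, 0.2, 0, 0, 0, 0, 0, 0, 0.25, 0, 0, 0, 0, 0, 0, 0.3, 0, 0, 0, 0, 0, 0, 0.35, 0, 0, 0, 0, 0, 0, 0.4, 0]' > next.json && python3 steer.py next.json; python3 rd.py;  echo '[0, 0, 0, 0, 0, 0.03, 0, 0, 0, 0, 0, 0, 0.06, 0, 0, 0, 0, 0, 0, 0.09, 0, 0, 0, 0, 0, 0, 0.12, 0, 0, 0, 0, 0, 0, 0.15, 0]' > next.json && python3 steer.py next.json; python3 rd.py
```

```text
time: 15.4
position: [0.5524, 0.0463, 0.1354]
eef_rot: [0.0, 0.707, 0.707, 0.0]
contact_force: [-3.1, 1.0, 7.1]
width: 0.0216
grip_force: 55.0
[0.5524 0.0463 0.1354] [-3.09    1.0222  7.056 ] [-0.0039  0.7584 -0.0064] tip 0.0344
time: 15.9
position: [0.5524, 0.0464, 0.1338]
eef_rot: [0.0, 0.707, 0.707, 0.0]
contact_force: [-3.1, -0.2, 5.8]
width: 0.0217
grip_force: 55.0
[0.5524 0.0464 0.1338] [-3.1126 -0.222   5.8454] [-0.0689  0.6989 -0.0038] tip 0.0328
```

Near the stop, so 0.2 mm steps now, stopping at a clear rise in force.

```bash
echo '[0, 0, 0, 0, 0, 0.02, 0, 0, 0, 0, 0, 0, 0.04, 0, 0, 0, 0, 0, 0, 0.06, 0, 0, 0, 0, 0, 0, 0.08, 0]' > next.json && python3 steer.py next.json; python3 rd.py
```

```text
time: 16.3
position: [0.5524, 0.0464, 0.1329]
eef_rot: [0.0, 0.707, 0.707, 0.0]
contact_force: [-2.2, -0.8, 5.8]
width: 0.0215
grip_force: 55.0
[0.5524 0.0464 0.1329] [-2.1512 -0.8364  5.8433] [-0.0806  0.6467  0.0064] tip 0.0319
```

```bash
echo '[0, 0, 0, 0, 0, 0.02, 0, 0, 0, 0, 0, 0, 0.04, 0, 0, 0, 0, 0, 0, 0.04, 0]' > next.json && python3 steer.py next.json; python3 rd.py
```

```text
time: 16.6
position: [0.5524, 0.0464, 0.1328]
eef_rot: [0.0, 0.707, 0.707, 0.0]
contact_force: [-2.5, -0.5, 7.1]
width: 0.0215
grip_force: 55.0
[0.5524 0.0464 0.1328] [-2.5135 -0.4685  7.0843] [-0.0693  0.8136 -0.0427] tip 0.0318
```

Scaled: 0.0004 m is 0.04, 0.0002 m is 0.02.

```bash
echo '[0, 0, 0, 0, 0, 0.02, 0, 0, 0, 0, 0, 0, 0.04, 0, 0, 0, 0, 0, 0, 0.04, 0]' > next.json && python3 steer.py next.json; python3 rd.py
```

```text
time: 16.9
position: [0.5525, 0.0463, 0.1327]
eef_rot: [0.0, 0.707, 0.707, 0.0]
contact_force: [-3.7, -0.6, 10.6]
width: 0.0216
grip_force: 55.0
[0.5525 0.0463 0.1327] [-3.6567 -0.6163 10.5687] [-0.0856  1.1639 -0.0169] tip 0.0317
```

The force rises without motion at tip z of about 0.032: the bushing is on its stop. I withdraw and go back over the stand.

Scaled: -0.075 m is -7.5, -0.07 m is -7.

```bash
echo '[0, 0, 0, 0, 0, -0.3, 0, 0, 0, 0, 0, 0, -1, 0, 0, 0, 0, 0, 0, -2, 0, 0, 0, 0, 0, 0, -3, 0, 0, 0, 0, 0, 0, -4, 0, 0, 0, 0, 0, 0, -5.5, 0, 0, 0, 0, 0, 0, -7, 0, 0, 0, 0, 0, 0, -7.5, 0, 0, 0, 0, 0, 0, -7.5, 0]' > next.json && python3 steer.py next.json; python3 rd.py
echo '[0, 0, 0, 4, -0.5, 0, 0, 0, 0, 0, 8, -1.1, 0, 0, 0, 0, 0, 12, -1.7, 0, 0, 0, 0, 0, 16, -2.3, 0, 0, 0, 0, 0, 20, -2.8, 0, 0, 0, 0, 0, 23.5, -3.3, 0, 0, 0, 0, 0, 25.3, -3.55, 0, 0, 0, 0, 0, 25.3, -3.55, 0, 0, 0, 0, 0, 25.3, -3.55, 0, 0]' > next.json && python3 steer.py next.json; python3 rd.py
python3 - <<'E'
import pickle
from h import *
w=arm.get_image("wrist");s=arm.get_image("scene");st=arm.get_state();pickle.dump((w,s,st),open("w4.pkl","wb"))
T=st["position"]+[-.0003,-.0019,-.101];print("tip expected",T,proj(w,[T]),proj(s,[T]))
cv2.imwrite("pics/c5.png",np.hstack([crop(w["pixels"],250,190,140,"w 250,190"),crop(s["pixels"],160,210,140,"s160,210")]))
E
```

```text
time: 17.8
position: [0.5525, 0.0463, 0.2072]
eef_rot: [0.001, 0.707, 0.707, 0.001]
contact_force: [0.0, -0.1, -3.3]
width: 0.0213
grip_force: 55.0
[0.5525 0.0463 0.2072] [ 0.0354 -0.0976 -3.2709] [-0.0905 -0.1046 -0.0079] tip 0.1062
time: 18.7
position: [0.5167, 0.2987, 0.2059]
eef_rot: [-0.0, 0.707, 0.707, -0.001]
contact_force: [0.3, -0.6, -2.0]
width: 0.0214
grip_force: 55.0
[0.5167 0.2987 0.2059] [ 0.3245 -0.6204 -1.9628] [-0.0325 -0.0221 -0.002 ] tip 0.1049
tip expected [0.51673723 0.29620049 0.10526566] [[321.8796841 250.9237201]] [[222.65144605 266.99124351]]
```

View pics/c5.png

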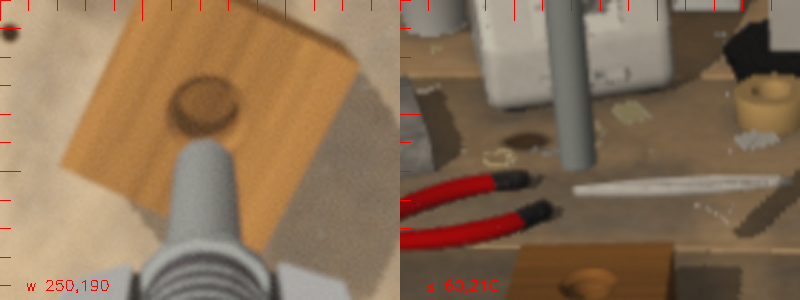

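The wrist view shows the stand's hole centre at about (321.5,228) and the tip's far edge at about (321.5,238). The scene view shows the tip's bottom edge at about (222.5,269) above the stand.

```bash
python3 - <<'E'
import pickle
from h import *
np.set_printoptions(precision=4,suppress=True)
w,s,st=pickle.load(open("w4.pkl","rb"))
print(atz(w,(321.5,228),.043),atz(s,(160+190*.35,210+287*.35),.043),st["position"])
E
```

```text
[0.5165 0.3002 0.043 ] [0.5179 0.2965 0.043 ] [0.517  0.2981 0.2063]
```

Scaled: 0.001 m is 0.1, 0.067 m is 6.7.

```bash
echo '[0, 0, 0, 0.1, 0, 1.5, 0, 0, 0, 0, 0.1, 0, 3.5, 0, 0, 0, 0, 0.1, 0, 5, 0, 0, 0, 0, 0.1, 0, 5.7, 0, 0, 0, 0, 0.1, 0, 5.9, 0, 0, 0, 0, 0.1, 0, 6.1, 0, 0, 0, 0, 0.1, 0, 6.3, 0, 0, 0, 0, 0.1, 0, 6.5, 0, 0, 0, 0, 0.1, 0, 6.7, 0, 0, 0, 0, 0.1, 0, 6.7, 0]' > next.json && python3 steer.py next.json; python3 rd.py
```

```text
time: 19.8
position: [0.5166, 0.3003, 0.1392]
eef_rot: [-0.0, 0.707, 0.707, -0.0]
contact_force: [0.1, 0.2, -3.3]
width: 0.021
grip_force: 55.0
[0.5166 0.3003 0.1392] [ 0.0939  0.191  -3.3059] [-0.0787 -0.1046 -0.0021] tip 0.0382
```

```bash
echo '[0, 0, 0, 0, 0, 0.5, 0, 0, 0, 0, 0, 0, 1, 0, 0, 0, 0, 0, 0, 1.5, 0, 0, 0, 0, 0, 0, 2, 0, 0, 0, 0, 0, 0, 2.4, 0, 0, 0, 0, 0, 0, 2.55, 0, 0, 0, 0, 0, 0, 2.65, 0, 0, 0, 0, 0, 0, 2.7, 0, 0, 0, 0, 0, 0, 2.75, 0, 0, 0, 0, 0, 0, 2.75, 0]' > next.json && python3 steer.py next.json; python3 rd.py
```

```text
time: 20.8
position: [0.5168, 0.3004, 0.112]
eef_rot: [0.0, 0.707, 0.707, 0.0]
contact_force: [-0.2, -0.5, -2.5]
width: 0.0215
grip_force: 55.0
[0.5168 0.3004 0.112 ] [-0.2163 -0.4794 -2.5392] [-0.0122 -0.0554 -0.0216] tip 0.011
```

```bash
echo '[0, 0, 0, 0, 0, 0.03, 0, 0, 0, 0, 0, 0, 0.06, 0, 0, 0, 0, 0, 0, 0.09, 0, 0, 0, 0, 0, 0, 0.12, 0, 0, 0, 0, 0, 0, 0.15, 0, 0, 0, 0, 0, 0, 0.15, 0]' > next.json && python3 steer.py next.json; python3 rd.py
```

```text
time: 21.4
position: [0.5168, 0.3004, 0.1108]
eef_rot: [0.0, 0.707, 0.707, 0.0]
contact_force: [-1.3, -0.9, 2.8]
width: 0.0214
grip_force: 55.0
[0.5168 0.3004 0.1108] [-1.3439 -0.9023  2.7633] [-0.1705  0.327  -0.0376] tip 0.0098
```

The drift is on the floor of the hole at the original height. I release it, rise and check.

The rows are not in the units I measure in: shifts go in cm and turns go in units of 0.1 rad. I convert before sending: -0.13 m is -13, -0.12 m is -12.

```bash
echo '[0, 0, 0, 0, 0, 0, 0.03, 0, 0, 0, 0, 0, 0, 0.05, 0, 0, 0, 0, 0, 0, 0.08, 0, 0, 0, 0, 0, 0, 0.08, 0, 0, 0, 0, 0, 0, 0.08, 0, 0, 0, 0, 0, -2, 0.08, 0, 0, 0, 0, 0, -5, 0.08, 0, 0, 0, 0, 0, -9, 0.08, 0, 0, 0, 0, 0, -12, 0.08, 0, 0, 0, 0, 0, -13, 0.08, 0, 0, 0, 0, 0, -13, 0.08]' > next.json && python3 steer.py next.json
echo '[0, 0, 0, -3, 0, 0, 0.08, 0, 0, 0, -5, 0, 0, 0.08, 0, 0, 0, -5, 0, 0, 0.08, 0, 0, 0, -5, 0, 0, 0.08]' > next.json && python3 steer.py next.json
python3 - <<'E'
from h import *
w=arm.get_image("wrist");s=arm.get_image("scene");t=arm.get_image("top")
c=np.vstack([np.hstack([crop(s["pixels"],130,210,200,"s130,210"),crop(s["pixels"],330,210,120,"s330,210")]),
np.hstack([cv2.resize(w["pixels"][:,:,::-1],(400,300)),crop(t["pixels"],170,160,240,"t170,160")])])
cv2.imwrite("pics/c6.png",c)
E
```

```text
time: 22.5
position: [0.517, 0.3005, 0.2413]
eef_rot: [0.0, 0.707, 0.707, 0.001]
contact_force: [0.1, 0.0, -0.2]
width: 0.0799
grip_force: 0.0
time: 22.9
position: [0.5165, 0.2503, 0.2391]
eef_rot: [-0.0, 0.707, 0.707, -0.001]
contact_force: [0.6, 0.0, 0.2]
width: 0.0802
grip_force: 0.0
```

View pics/c6.png

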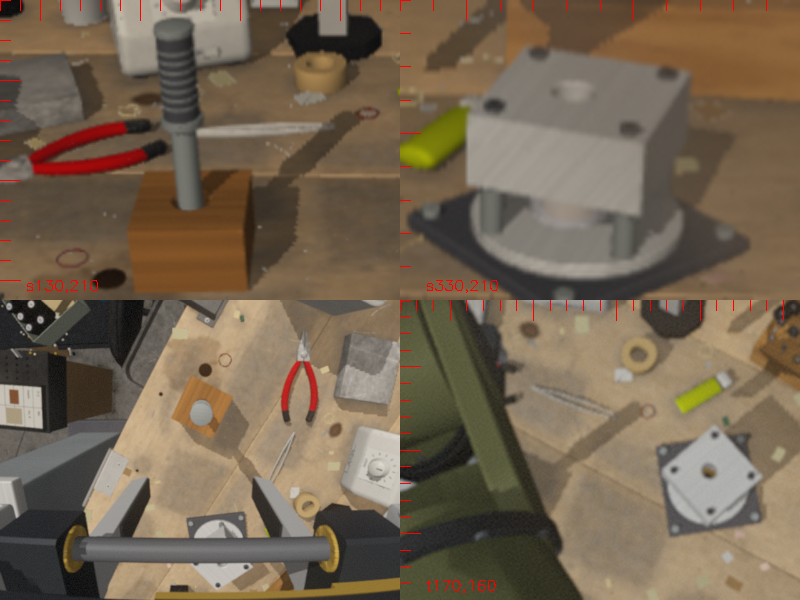

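The drift stands in its stand exactly as at the start (cap at the same crop position, 175,25). Brass now shows in the receiver tube, and the bystanders in view are where they were. Handing in.

```bash
python3 -c "
from plant import arm
print(arm.close_job())"
```

```text
the job is handed in; nothing more can be done
None
```

The bushing was pushed down until I felt its hard stop, the drift is back upright and fully down in its wooden stand, and the job is handed in; the highest push reading was about 14 N, and the hand-in call returned no verdict.

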